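Wedge the splash shield shut

TASK

Swing the small orange splash shield shut against the stops of its frame, then pick up the yellow wedge by its grip and push it, flat on the counter and nose first, from the robot's side under the shield's sprung black edge strip until it jams the shield, and let go. Ease it in by feel: stop pushing when it resists with about 11 newtons, because a loose wedge does not hold and more than 17 newtons on the shield or its strip at any time damages it. Do not disturb the glass beaker that stands behind the shield.

Things in the scene. Friction and masses are not known exactly. Their poses are not given: they have to be found in the camera images.
- gate (a point): Mid-frame point on the counter, exactly below the strip of the shut shield. x: square through the shut shield, away from the robot; y: along it to the free end; z up. Fixed frame: posts at y = +-0.100, x = 0.012 (feet 36 mm wide in y, 6 mm high, x = -0.023 to 0.047), crossbar 12 mm thick at x = 0.012, its top at z = 0.149. Counter free between the feet. Hinge axis vertical at x = 0, y = -0.100.
- shield (a joint): Opening angle of the shield (rad): 0 shut against the stops at its free end, at most 1.2; opening swings the free end towards the robot (-x of the gate). It swings easily (hinge friction 0.05 N m) and stays where it is left.
- screen: The shield: orange sheet, aluminium rim 10 mm thick, 13 to 183 mm from the hinge axis, 27 to 130 mm above the counter. Origin on the hinge axis at counter height, y to the free end, x out of the back. Below hangs a black rubber strip, 9 mm thick, round lower edge, 15 to 180 mm from the hinge; its lower edge is set at an unknown 6 to 14 mm above the counter and rides up on a spring, 10 N per mm.
- wedge_grip (a point): Centre of the grip of the yellow wedge, 34 mm above the wedge's underside: upright block 30 mm long (x), 24 mm wide (y), its top 50 mm above the underside. x axis points level to the nose, whose edge is 130 mm ahead of this point.
- wedge: Yellow wedge, loose, 0.08 to 0.17 kg, 150 mm long, 36 mm wide; origin mid underside, x to the nose. Ramp 3 mm thick at the nose, rising 1 in 5 to 20 mm at 85 mm from the nose; then a 5 mm plate carrying the grip. Friction on counter and strip 0.28 to 0.42: the level push that drives it is 0.8 to 1.7 times the load left on the strip after letting go; it stays jammed.
- wedge_nose (a point): Middle of the wedge's nose edge, at its underside, 75 mm ahead of the wedge's origin.
- beaker: Small glass beaker, 44 mm across, 54 mm high, loose, about 100 mm behind the shield; origin at the centre of its base. Leave it alone.
Mind the look-alikes: they are no part of the job. There is more than one size of the wedge; the job needs the larger.

How it is judged:
On the way:
1. the shield is shut against its stops (within 0.04 rad) (value of joint shield below 0.04 rad), for 0.2 s.
At the end, for the whole second after the job is handed in: The shield is shut (within 0.03 rad of its stops), the wedge lies flat (within 0.1 rad) and still, let go, with its nose at least 10 mm through to the back of the strip, pressing on the strip with more than 5 N; the beaker is where it stood (within 15 mm) (value of joint shield below 0.03 rad and contact force between wedge and screen above 5 N and x of wedge_nose in the frame of gate above 0.01 m and angle between wedge's own z axis and vertical below 0.1 rad and linear speed of wedge below 0.01 m/s and distance of beaker from where it was at the start of the episode below 0.015 m); the robot touches nothing.
It fails at once if more than 17 N on the shield or its edge strip, from the wedge, the robot or anything else (contact force between screen and anything else above 17 N).
It fails at once if the beaker is moved by more than 15 mm (distance of beaker from where it was at the start of the episode above 0.015 m).
It also fails if it takes over 72 s, if anything falls off the work surface, if the arm or the gripper's body presses on something with over 40 N, if the wrist force passes 120 N, or if a joint passes its speed limit or range.

ROBOT

A 6-joint arm with a two-finger parallel gripper is mounted at the origin on a cart in front of the work surface, level with it; the furniture and walls round the work are solid. World frame = base frame: x ahead of the robot, y to its left, z up, the work surface at z = 0. Lengths are in m, angles in rad, forces in N, time in s.
With the tool pointing down it reaches from about 0.4 to 0.825 m from the base axis. Payload 7 kg.
Tool frame: the origin (TCP) lies between the finger pads; the fingertips stand manip.tips_ahead ahead of it and the grasp point (between the pads) lies 3 mm ahead of it (manip.tips_ahead is the distance from the TCP to the fingertips, in m); z points along the fingers, y is the line along which they close (so a half turn about z gives the same grasp; the last joint's range is limited). The gripper opens to 85 mm and grips with 20 to 120 N. Pads are 22 mm wide; open, the fingers measure 114 mm over their backs; the gripper's body (76 mm by 85 mm) begins 54 mm behind the grasp point. The pads swing forward as they close: fully open they stand 13 mm farther back than shut.
Start: joints at [1.622, 0.359, 0.012, 0, -1.224, -0.288], TCP at [0.158, 0.656, 0.253] pointing down, gripper open.
Joint ranges: [-3.07, 3.07], [-1.43, 2.12], [-1.02, 1.25], [-3.03, 1.67], [-3.05, -0], [-3.03, 3.03]. Speed limits (rad/s): [2.39, 2.39, 3.01, 3.14, 3.14, 3.14].

INTERFACE

Orientations are given as a unit quaternion [w, x, y, z].
In Python, from workcell import manip, read_camera, order, look_for, tip_of gives the robot as it stands. The module is installed in compiled form; this text tells all that it offers.
- The arm moves only by the tool carry_out, never from a script. Its argument "targets" is a list of rows, each a list of 7 numbers: the shift along the tool's x, y, z in mm, then the turn, a rotation vector about the tool's x, y, z in rad, then the closure, from 0 (fully open) to 1 (shut). A call has 1 to 5 rows; each row is the pose to reach, as a shift and turn from the pose commanded when the call began, along the tool's axes at that moment; what a row does not reach only later rows make up. A row lasts 1/10 s, in which the tool goes at most 50 mm and 8.59 degrees, less where a joint would pass 70% of its speed; a pose out of reach is approached as far as the arm can. A call with a gripper value outside its range is refused whole. The fingers move at their own pace and stop on an object; "force" is the grip in N (left out, the last holds). Time passes only in rows, so rows that repeat a pose let the fingers close. It gives the time, the measured TCP pose, the force, the opening and the grip force at its end, in the units of the state.
- manip.get_state(): the state, without advancing time (a new reading comes with each control period).
- read_camera(name): name is "scene" or "top" or "wrist"; returns a dict with "pixels" (384x512x3 uint8, red, green, blue), "intrinsics" (3x3 intrinsics, pixels), "origin" and "orientation" of the camera in the world; the wrist camera has in their place "hand_eye" (4x4, takes a point from camera to tool coordinates, whose origin is the TCP and whose axes are the flange's). Camera axes: x right, y up, looking along -z (the intrinsics and any distortion apply to the point x, -y, -z); pixel columns grow to the right and rows downward; lengths in m; the calibration is good to about 2 mm. A picture is of the moment at which its call begins: read the wrist's pose just before it. There is no depth.
- order.close_job(): hands the job in; it is judged then, once.
Trained networks look in the newest picture that a camera, given by its name, has taken for a name from the list of things; names that differ only in an ending like _2 or _b are one class to them, and where a whole thing is asked for, a point or a joint stands for the part that bears it (a point fixed in the world has none). Each returns a list of dicts, best first, with "confidence" (0 to 1); they miss things now and then, are a little off and sometimes report something else, mostly with a low value. They report only what shows in the picture. A call takes as long as a camera call. They do not tell look-alikes from the thing itself.
- look_for(camera, name): "box" ([left, top, right, bottom] in pixels, round what is visible of it).
- tip_of(camera, name): "position" ([column, row] in pixels: a listed point, or the origin of a listed thing).
The state is a dict: "clock": time; "q": joint angles; "joint_vel": joint speeds; "tau": joint torques, N m; "tcp_pos": TCP position; "tool_rot": TCP orientation; "contact_force": force on the tool from outside, world axes, zero at the start; "ft_torque": the same for the moment, N m; "gripper_width": opening from 0.0 (shut) to 1.0 (fully open); "grip_force": force on a finger pad.
Only numpy, scipy, OpenCV 4.12 (cv2) and the standard library are available. Lean on these libraries where they do the work, as an engineer would, in place of code of your own. Each camera call takes 0.05 s, during which the arm holds its last target. There are 200 camera calls.

## Working session

There is one attempt and no reset: what is moved stays moved. The work goes in short steps, Python scripts to look and compute and a tool call to move; the robot and the scene stay as the last step left them, time stands still between calls to the robot, and variables do not carry over. Pictures are saved under pics/ and viewed, at most 10 in all, crops included, and the job is handed in when it is done.

Besides the shell and the picture viewer there is one more tool, called after "Emit:" as name(argument=value, ...) on one line, values as JSON. carry_out: Moves the arm, as the interface text tells. Its arguments: {"type":"object","properties":{"targets":{"type":"array","items":{"type":"array","items":{"type":"number"}}},"force":{"type":"number"}},"required":["targets"]}

```bash
mkdir -p pics; cat > h.py <<'E'
import numpy as np, cv2
from workcell import manip, read_camera, order, look_for, tip_of
from scipy.spatial.transform import Rotation as R
def rq(q): return R.from_quat([q[1],q[2],q[3],q[0]]).as_matrix()
def cam(name):
    s=manip.get_state(); c=read_camera(name)
    if name=='wrist':
        H=np.array(c['hand_eye']); Rt=rq(s['tool_rot']); o=Rt@H[:3,3]+s['tcp_pos']; M=Rt@H[:3,:3]
    else:
        o=np.array(c['origin']); q=np.array(c['orientation']); M=rq(q) if q.size==4 else q
    return dict(o=o,M=M,K=np.array(c['intrinsics']),im=c['pixels'],keys={k:v for k,v in c.items() if k!='pixels'})
def ray(c,p):
    K=c['K'];d=np.array([(p[0]-K[0,2])/K[0,0],-(p[1]-K[1,2])/K[1,1],-1]);d=c['M']@d;return d/np.linalg.norm(d)
def onz(c,p,z):
    d=ray(c,p);return c['o']+d*(z-c['o'][2])/d[2]
def tri(c1,p1,c2,p2):
    d1,d2=ray(c1,p1),ray(c2,p2)
    t=np.linalg.lstsq(np.c_[d1,-d2],c2['o']-c1['o'],rcond=None)[0]
    a=c1['o']+t[0]*d1;b=c2['o']+t[1]*d2
    return (a+b)/2,np.linalg.norm(a-b)
def proj(c,X):
    v=c['M'].T@(np.array(X)-c['o']);K=c['K'];return np.array([K[0,0]*v[0]/-v[2]+K[0,2],K[1,1]*-v[1]/-v[2]+K[1,2]])
def save(c,n,crop=None,s=1):
    im=c['im'][:,:,::-1]
    if crop: im=im[crop[1]:crop[3],crop[0]:crop[2]]
    cv2.imwrite('pics/'+n,cv2.resize(im,None,fx=s,fy=s,interpolation=cv2.INTER_CUBIC))
E
python3 - <<'E'
from h import *
np.set_printoptions(precision=4,suppress=True)
print(manip.get_state(), manip.tips_ahead)
ims=[]
for n in ['scene','top','wrist']:
    c=cam(n); print(n,c['keys'] )
    ims.append(c['im'])
    for t in ['gate','screen','wedge_grip','wedge_nose','wedge','beaker','shield']:
        print(t,[(np.round(d['position'],1).tolist(),round(d['confidence'],2)) for d in tip_of(n,t)][:4], [(np.round(d['box']).tolist(),round(d['confidence'],2)) for d in look_for(n,t)][:4] if t in('wedge','screen','beaker') else '')
    save(c,n+'0.png',s=1.5)
E
```

```text
{'clock': 0.0, 'q': array([ 1.6221,  0.3594,  0.011 , -0.0003, -1.2241, -0.2881]), 'joint_vel': array([ 0.0011,  0.0004,  0.0016, -0.0001,  0.0018, -0.0021]), 'tau': array([ -0.0007, -58.3323,  29.3413,   6.9371,  -0.0062,  -0.    ]), 'tcp_pos': array([0.1583, 0.6557, 0.2524]), 'tool_rot': array([ 0.0008,  0.993 , -0.1182, -0.    ]), 'contact_force': array([-0.1583,  0.1399, -0.6234]), 'ft_torque': array([ 0.0132,  0.0201, -0.0204]), 'grip_force': 0.0, 'gripper_width': 1.00228210453781} 0.022
scene {'intrinsics': array([[353.7678,   0.    , 257.8235],
       [  0.    , 353.7678, 193.4226],
       [  0.    ,   0.    ,   1.    ]]), 'origin': array([0.2197, 0.5762, 0.7274]), 'orientation': array([-0.3181, -0.115 ,  0.3295,  0.8815])}
gate [] 
screen [([309.1, 166.8], 0.86)] [([305.0, 130.0, 326.0, 211.0], 0.76)]
wedge_grip [([272.7, 272.3], 0.86), ([200.5, 276.3], 0.71)] 
wedge_nose [([219.5, 253.5], 0.85), ([193.1, 318.3], 0.55)] 
wedge [([248.2, 268.4], 0.65), ([196.4, 293.5], 0.64)] [([191.0, 269.0, 207.0, 320.0], 0.93), ([216.0, 250.0, 279.0, 291.0], 0.6), ([303.0, 131.0, 322.0, 209.0], 0.51)]
beaker [([259.6, 171.1], 0.8)] [([252.0, 154.0, 269.0, 174.0], 0.5)]Traceback (most recent call last):
  File "<stdin>", line 9, in <module>
ValueError: it knows: beaker, gate, screen, wedge, wedge_grip, wedge_nose
```

```bash
python3 - <<'E'
from h import *
np.set_printoptions(precision=4,suppress=True)
C={}
for n in ['scene','top','wrist']:
    c=cam(n); C[n]=c
    if n!='scene': print(n,c['keys'],c['im'].shape )
    for t in ['gate','screen','wedge_grip','wedge_nose','wedge','beaker']:
        P=tip_of(n,t)
        print(t,[(np.round(d['position'],1).tolist(),round(d['confidence'],2),onz(c,d['position'],{'wedge_grip':.034}.get(t,0)).round(3).tolist()) for d in P][:4], [(np.round(d['box']).tolist(),round(d['confidence'],2)) for d in look_for(n,t)][:4] if t in('wedge','screen','beaker') else '')
    save(c,n+'0.png',s=1.5)
E
```

```text
gate [] 
screen [([309.5, 163.9], 0.59, [0.573, -0.097, -0.0])] [([305.0, 134.0, 322.0, 209.0], 0.93)]
wedge_grip [([268.8, 273.5], 0.85, [0.433, 0.272, 0.034]), ([201.2, 275.8], 0.68, [0.542, 0.37, 0.034])] 
wedge_nose [([218.4, 251.9], 0.72, [0.571, 0.29, 0.0]), ([190.7, 317.0], 0.61, [0.507, 0.44, 0.0])] 
wedge [([201.1, 292.5], 0.9, [0.529, 0.388, 0.0]), ([245.0, 271.4], 0.78, [0.489, 0.288, -0.0])] [([212.0, 249.0, 279.0, 291.0], 0.65), ([190.0, 271.0, 204.0, 321.0], 0.64)]
beaker [([259.9, 172.5], 0.55, [0.662, 0.023, 0.0])] [([251.0, 153.0, 268.0, 174.0], 0.76)]
top {'intrinsics': array([[379.4982,   0.    , 254.5633],
       [  0.    , 379.4982, 191.6902],
       [  0.    ,   0.    ,   1.    ]]), 'origin': array([0.4948, 0.1262, 0.9145]), 'orientation': array([ 0.7155,  0.0337, -0.0164, -0.6976])} (384, 512, 3)
gate [] 
screen [([356.1, 193.1], 0.57, [0.562, -0.094, 0.0])] [([290.0, 187.0, 376.0, 234.0], 0.83)]
wedge_grip [([198.1, 242.2], 0.9, [0.437, 0.276, 0.034]), ([164.3, 191.1], 0.67, [0.553, 0.36, 0.034])] 
wedge_nose [([134.2, 212.2], 0.78, [0.502, 0.44, 0.0]), ([193.4, 187.4], 0.58, [0.566, 0.298, 0.0])] 
wedge [([200.6, 218.8], 0.81, [0.491, 0.278, 0.0]), ([153.7, 203.1], 0.55, [0.526, 0.394, 0.0])] [([133.0, 186.0, 172.0, 217.0], 0.65), ([187.0, 189.0, 210.0, 250.0], 0.57)]
beaker [([311.4, 147.1], 0.53, [0.671, 0.014, 0.0])] [([307.0, 132.0, 325.0, 157.0], 0.54)]
wrist {'intrinsics': array([[345.4645,   0.    , 256.3959],
       [  0.    , 345.4645, 184.5074],
       [  0.    ,   0.    ,   1.    ]]), 'hand_eye': array([[-0.0001,  0.9639,  0.2662,  0.0672],
       [ 1.    ,  0.0001, -0.0002,  0.0004],
       [-0.0002,  0.2662, -0.9639, -0.1201],
       [ 0.    ,  0.    ,  0.    ,  1.    ]])} (384, 512, 3)
gate [] 
screen [] []
wedge_grip [] 
wedge_nose [] 
wedge [] []
beaker [] []
```

View pics/scene0.png

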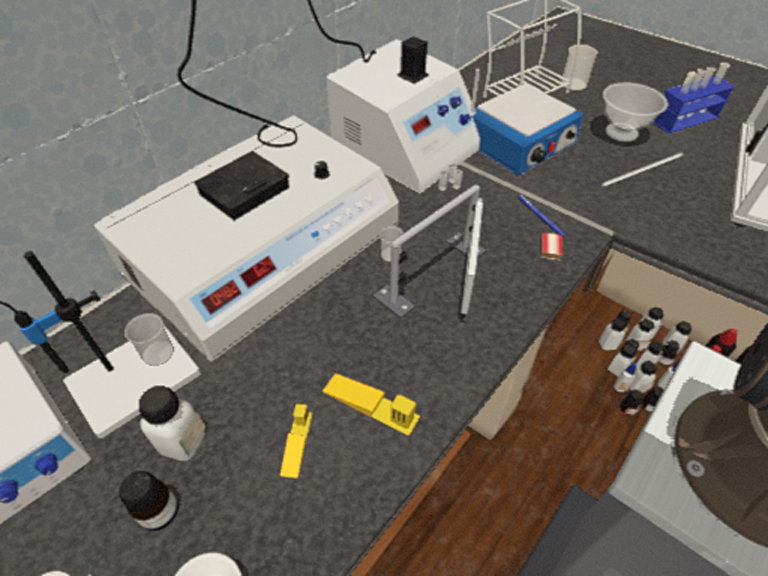

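View pics/top0.png

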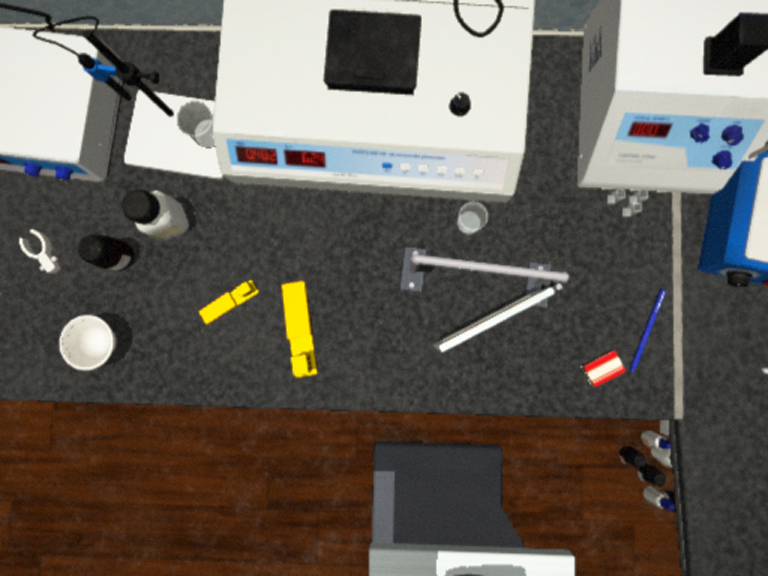

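Emit:
carry_out(targets=[[34,31,0,0,0,0,0],[68,62,0,0,0,0,0],[102,93,0,0,0,0,0],[136,124,0,0,0,0,0],[170,155,0,0,0,0,0]])

```text
clock: 2.5
tcp_pos: [0.288, 0.464, 0.2535]
tool_rot: [-0.0, 0.993, -0.118, 0.0]
contact_force: [1.2, 0.2, 0.4]
gripper_width: 0.996
grip_force: 0.0
```

Emit:
carry_out(targets=[[34,31,0,0,0,-0.1,0],[68,62,0,0,0,-0.2,0],[102,93,0,0,0,-0.3,0],[136,124,0,0,0,-0.386,0],[170,155,0,0,0,-0.386,0]])

```text
clock: 3.0
tcp_pos: [0.4168, 0.2734, 0.2538]
tool_rot: [-0.0, 0.997, 0.076, 0.0]
contact_force: [1.0, 0.6, -0.4]
gripper_width: 1.005
grip_force: 0.0
```

```bash
python3 - <<'E'
from h import *
np.set_printoptions(precision=4,suppress=True)
s=manip.get_state();print(s['clock'],s['tcp_pos'],s['tool_rot'],s['contact_force'])
for t in range(3): print(manip.get_state()['contact_force'])
c=cam('wrist')
for t in ['gate','screen','wedge_grip','wedge_nose','wedge','beaker']:
    print(t,[(np.round(d['position'],1).tolist(),round(d['confidence'],2),onz(c,d['position'],{'wedge_grip':.034}.get(t,0)).round(4).tolist()) for d in tip_of('wrist',t)][:4])
save(c,'w1.png',s=1.5)
c1,c2=cam('scene'),cam('top')
for n,a,b in [('barL',(397,243),(415,258)),('barR',(477,190),(567,277)),('footL',(393,300),(412,269)),('footR',(467,243),(538,285)),('rimfree',(463,318),(440,348)),('rimtop',(475,205),(553,290))]:
    print(n,tri(c1,np.array(a)/1.5,c2,np.array(b)/1.5))
E
```

```text
3.0 [0.4168 0.2734 0.2538] [-0.0004  0.9971  0.0763  0.0004] [ 1.0214  0.6343 -0.4309]
[ 1.0214  0.6343 -0.4309]
[ 1.0214  0.6343 -0.4309]
[ 1.0214  0.6343 -0.4309]
gate []
screen []
wedge_grip [([260.7, 144.5], 0.77, [0.4318, 0.2712, 0.034]), ([176.4, 0.0], 0.73, [0.5481, 0.3654, 0.034])]
wedge_nose [([260.2, 5.9], 0.8, [0.5618, 0.2917, 0.0]), ([110.2, 44.5], 0.72, [0.5038, 0.436, 0.0])]
wedge [([153.6, 23.6], 0.83, [0.5299, 0.3941, 0.0]), ([257.8, 83.5], 0.62, [0.4891, 0.2829, 0.0])]
beaker []
barL (array([0.5887, 0.1007, 0.1453]), np.float64(0.004167040275405627))
barR (array([ 0.5707, -0.1071,  0.1323]), np.float64(0.00017299464313833574))
footL (array([0.5902, 0.1018, 0.0048]), np.float64(0.00023972869059903795))
footR (array([ 0.5685, -0.0982,  0.0098]), np.float64(0.000731226536895101))
rimfree (array([0.4682, 0.0566, 0.0083]), np.float64(0.0066418828312449696))
rimtop (array([ 0.5569, -0.0906,  0.1158]), np.float64(0.007506914428868008))
```

View pics/w1.png

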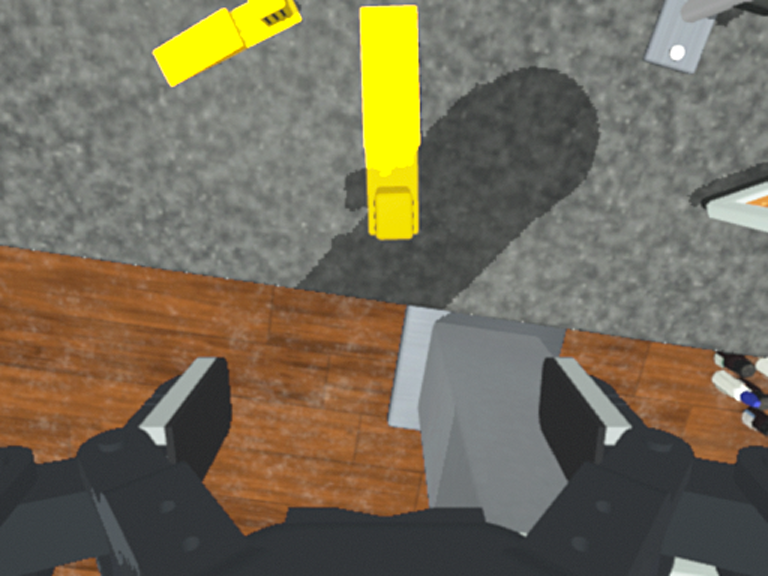

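Emit:
carry_out(targets=[[-6,44,0,0,0,0.09,1],[-12,88,0,0,0,0.18,1],[-18,132,0,0,0,0.258,1],[-24,176,0,0,0,0.258,1],[-29,222,0,0,0,0.258,1]])

```text
clock: 3.95
tcp_pos: [0.4201, 0.0506, 0.2535]
tool_rot: [-0.0, 0.999, -0.053, 0.0]
contact_force: [0.8, 0.2, 0.5]
gripper_width: 0.14
grip_force: 0.0
```

Emit:
carry_out(targets=[[0,0,0,0,0,0,1],[0,0,0,0,0,0,1],[0,0,0,0,0,0,1]])

```text
clock: 4.25
tcp_pos: [0.4206, 0.0521, 0.2533]
tool_rot: [-0.0, 0.999, -0.054, 0.0]
contact_force: [-0.3, -0.7, -0.5]
gripper_width: 0.002
grip_force: 0.0
```

```bash
python3 - <<'E'
from h import *
np.set_printoptions(precision=4,suppress=True)
s=manip.get_state();print(s['clock'],s['tcp_pos'],s['tool_rot'],s['contact_force'])
c=cam('wrist')
for t in ['gate','screen','beaker']:
    print(t,[(np.round(d['position'],1).tolist(),round(d['confidence'],2),onz(c,d['position'],0).round(4).tolist()) for d in tip_of('wrist',t)][:4])
G=np.array([.5675,.0031,0]);gx=np.array([.994,-.108,0]);gy=np.array([.108,.994,0])
for y in(-.1,.1):
  for a,b in((-.023,-.018),(-.023,.018),(.047,.018),(.047,-.018)):
    p=proj(c,G+gx*a+gy*(y+b)+[0,0,.006]);cv2.circle(c['im'],tuple(int(round(v)) for v in p),2,(255,0,0),-1)
save(c,'w2.png',s=1.5)
E
```

```text
4.25 [0.4206 0.0521 0.2533] [-0.0001  0.9985 -0.0539  0.0001] [-0.3278 -0.6952 -0.5147]
gate []
screen []
beaker []
```

View pics/w2.png

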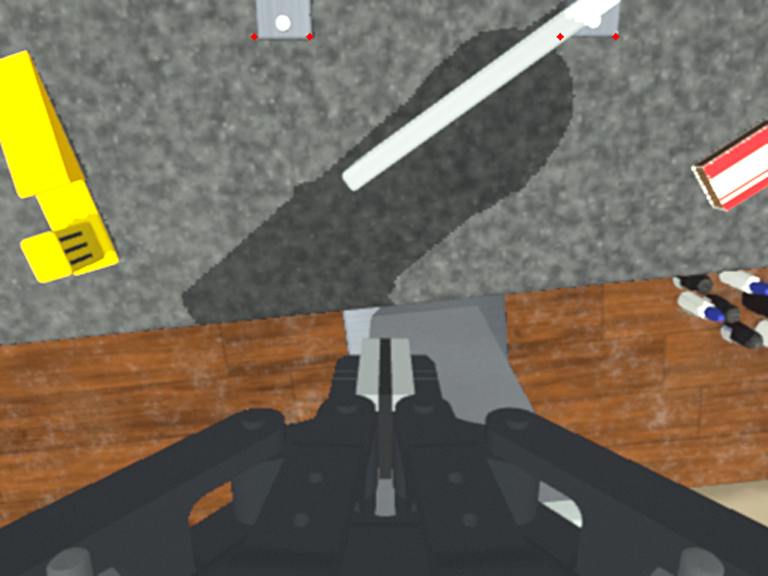

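Emit:
carry_out(targets=[[0,0,40,0,0,0,1],[0,0,80,0,0,0,1],[0,0,120,0,0,0,1],[0,0,141,0,0,0,1],[0,0,141,0,0,0,1]])

```text
clock: 4.95
tcp_pos: [0.4187, 0.0508, 0.1097]
tool_rot: [0.002, 0.999, -0.054, -0.003]
contact_force: [0.6, -0.9, 0.4]
gripper_width: -0.002
grip_force: 0.0
```

Emit:
carry_out(targets=[[5,0,0,0,0,0,1],[10,0,0,0,0,0,1],[15,0,0,0,0,0,1],[20,0,0,0,0,0,1],[24,0,0,0,0,0,1]])

```text
clock: 5.45
tcp_pos: [0.4452, 0.0487, 0.1129]
tool_rot: [-0.0, 0.999, -0.054, 0.001]
contact_force: [-1.0, 0.4, -0.1]
gripper_width: -0.0
grip_force: 0.0
```

Emit:
carry_out(targets=[[4,0,0,0,0,0,1],[8,0,0,0,0,0,1],[12,0,0,0,0,0,1],[16,0,0,0,0,0,1],[20,0,0,0,0,0,1]])

```text
clock: 5.95
tcp_pos: [0.4645, 0.0463, 0.1123]
tool_rot: [0.0, 0.999, -0.054, -0.0]
contact_force: [0.0, -0.4, 0.2]
gripper_width: -0.001
grip_force: 0.0
```

Emit:
carry_out(targets=[[5,0,0,0,0,0,1],[10,0,0,0,0,0,1],[15,0,0,0,0,0,1],[20,0,0,0,0,0,1],[25,0,0,0,0,0,1]])

```text
clock: 6.45
tcp_pos: [0.4895, 0.0436, 0.1123]
tool_rot: [0.0, 0.999, -0.054, -0.0]
contact_force: [-0.1, 0.9, 1.0]
gripper_width: 0.001
grip_force: 0.0
```

Emit:
carry_out(targets=[[5,0,0,0,0,0,1],[10,0,0,0,0,0,1],[15,0,0,0,0,0,1],[20,0,0,0,0,0,1],[25,0,0,0,0,0,1]])

```text
clock: 6.95
tcp_pos: [0.5143, 0.0409, 0.1123]
tool_rot: [0.0, 0.999, -0.054, -0.0]
contact_force: [-0.5, 0.3, 0.4]
gripper_width: 0.0
grip_force: 0.0
```

```bash
python3 - <<'E'
from h import *
np.set_printoptions(precision=4,suppress=True)
s=manip.get_state();print(s['clock'],s['tcp_pos'],s['tool_rot'],s['contact_force'])
G=np.array([.5675,.0031]);gx=np.array([.994,-.108]);gy=np.array([.108,.994]);d=s['tcp_pos'][:2]-G;print(d@gx,d@gy)
a,b=cam('top'),cam('wrist')
A=cv2.resize(a['im'][150:250,240:400],(800,500),interpolation=cv2.INTER_CUBIC)
cv2.imwrite('pics/c3.png',A[:,:,::-1])
E
```

```text
6.95 [0.5143 0.0409 0.1123] [ 0.      0.9985 -0.0544 -0.    ] [-0.4713  0.2891  0.3646]
-0.056932578849965866 0.03185448360527323
```

View pics/c3.png

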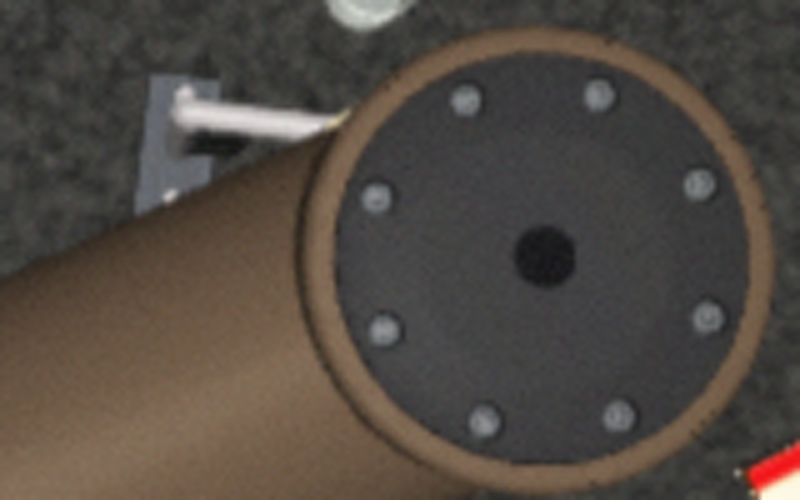

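Emit:
carry_out(targets=[[5,0,0,0,0,0,1],[10,0,0,0,0,0,1],[15,0,0,0,0,0,1],[19,0,0,0,0,0,1],[23,0,0,0,0,0,1]])

```text
clock: 7.55
tcp_pos: [0.5372, 0.0384, 0.1123]
tool_rot: [0.0, 0.999, -0.054, -0.0]
contact_force: [-0.4, 0.6, -0.2]
gripper_width: -0.001
grip_force: 0.0
```

Emit:
carry_out(targets=[[2,0,0,0,0,0,1],[4,0,0,0,0,0,1],[6,0,0,0,0,0,1]])

```text
clock: 7.85
tcp_pos: [0.5428, 0.0378, 0.1123]
tool_rot: [0.0, 0.999, -0.054, -0.0]
contact_force: [-1.1, 0.0, -0.7]
gripper_width: 0.001
grip_force: 0.0
```

Emit:
carry_out(targets=[[1,0,0,0,0,0,1],[2,0,0,0,0,0,1]])

```text
clock: 8.05
tcp_pos: [0.5447, 0.0376, 0.1123]
tool_rot: [-0.0, 0.999, -0.054, -0.0]
contact_force: [-0.2, 0.3, 0.4]
gripper_width: 0.002
grip_force: 0.0
```

Emit:
carry_out(targets=[[1,0,0,0,0,0,1],[2,0,0,0,0,0,1]])

```text
clock: 8.25
tcp_pos: [0.5468, 0.0374, 0.1123]
tool_rot: [-0.0, 0.999, -0.054, 0.0]
contact_force: [0.3, 0.6, -0.2]
gripper_width: 0.001
grip_force: 0.0
```

Emit:
carry_out(targets=[[1,0,0,0,0,0,1],[2,0,0,0,0,0,1]])

```text
clock: 8.45
tcp_pos: [0.5488, 0.0372, 0.1123]
tool_rot: [-0.0, 0.999, -0.054, 0.0]
contact_force: [-0.5, 0.1, 0.9]
gripper_width: 0.003
grip_force: 0.0
```

```bash
python3 - <<'E'
from h import *
c=cam('wrist')
save(c,'w4.png',s=1.5)
E
```

```text
(no output)
```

View pics/w4.png

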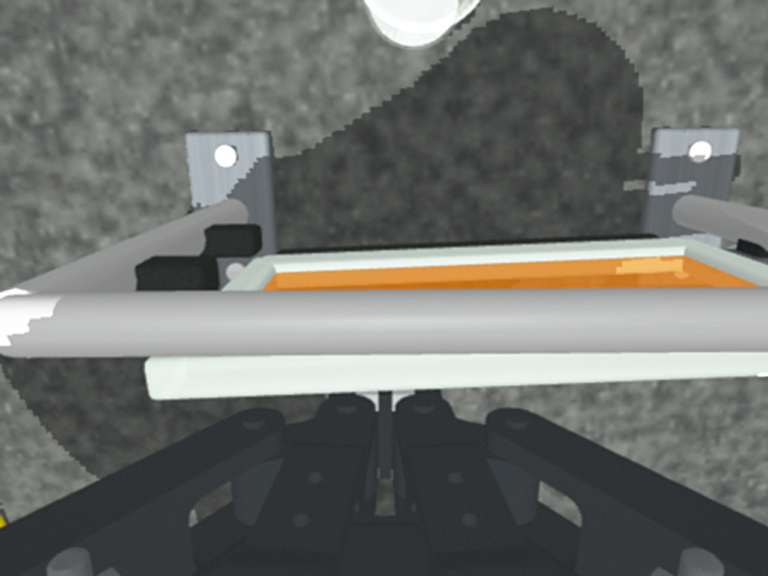

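Emit:
carry_out(targets=[[1,0,0,0,0,0,1],[2,0,0,0,0,0,1],[2,0,0,0,0,0,1]])

```text
clock: 8.8
tcp_pos: [0.5509, 0.037, 0.1123]
tool_rot: [0.0, 0.999, -0.054, 0.0]
contact_force: [0.1, -0.0, -0.2]
gripper_width: 0.001
grip_force: 0.0
```

Emit:
carry_out(targets=[[0.5,0,0,0,0,0,1],[1,0,0,0,0,0,1],[1,0,0,0,0,0,1]])

```text
clock: 9.1
tcp_pos: [0.5517, 0.0368, 0.1123]
tool_rot: [0.0, 0.999, -0.054, -0.0]
contact_force: [0.1, -0.1, 1.4]
gripper_width: -0.0
grip_force: 0.0
```

Emit:
carry_out(targets=[[0.5,0,0,0,0,0,1],[0.5,0,0,0,0,0,1]])

```text
clock: 9.3
tcp_pos: [0.5523, 0.0368, 0.1123]
tool_rot: [0.0, 0.999, -0.054, 0.0]
contact_force: [-0.1, -0.2, -0.5]
gripper_width: 0.001
grip_force: 0.0
```

Emit:
carry_out(targets=[[0.5,0,0,0,0,0,1],[0.5,0,0,0,0,0,1]])

```text
clock: 9.5
tcp_pos: [0.5527, 0.0367, 0.1123]
tool_rot: [0.0, 0.999, -0.054, 0.0]
contact_force: [-0.5, -0.0, 0.1]
gripper_width: -0.0
grip_force: 0.0
```

```bash
python3 - <<'E'
from h import *
c=cam('wrist')
g=cv2.cvtColor(c['im'],cv2.COLOR_RGB2GRAY).astype(int)
# front edge of rim: strongest drop scanning rows 235..275
P=[]
for x in list(range(115,195,8))+list(range(330,500,10)):
    col=g[235:285,x]; d=col[:-2]-col[2:]; P.append((x,235+int(d.argmax())+1,int(d.max())))
print(P)
for x in (120,200,300,400,480):
    col=g[190:235,x];d=np.diff(col);print(x,col[::3].tolist())
E
```

```text
[(115, 263, 145), (123, 263, 163), (131, 263, 152), (139, 262, 129), (147, 262, 124), (155, 262, 136), (163, 262, 145), (171, 262, 157), (179, 262, 151), (187, 262, 146), (330, 260, 110), (340, 260, 100), (350, 259, 96), (360, 259, 108), (370, 259, 122), (380, 259, 105), (390, 259, 98), (400, 259, 104), (410, 259, 111), (420, 258, 86), (430, 258, 93), (440, 258, 112), (450, 258, 104), (460, 258, 94), (470, 258, 85), (480, 258, 104), (490, 257, 103)]
120 [48, 47, 50, 49, 49, 49, 141, 165, 177, 185, 193, 198, 203, 208, 205]
200 [153, 132, 131, 131, 131, 130, 154, 168, 178, 188, 194, 200, 211, 217, 211]
300 [133, 135, 132, 132, 136, 148, 157, 173, 182, 190, 198, 203, 217, 216, 211]
400 [144, 145, 140, 139, 141, 143, 161, 175, 183, 192, 196, 203, 206, 205, 204]
480 [157, 157, 158, 153, 140, 145, 164, 176, 183, 191, 197, 201, 202, 201, 197]
```

Emit:
carry_out(targets=[[0.5,0,0,0,0,0,1],[0.5,0,0,0,0,0,1]])

```text
clock: 9.75
tcp_pos: [0.5532, 0.0367, 0.1123]
tool_rot: [0.0, 0.999, -0.054, 0.0]
contact_force: [-1.3, -0.1, 0.9]
gripper_width: -0.003
grip_force: 0.0
```

Emit:
carry_out(targets=[[0.5,0,0,0,0,0,1],[0.5,0,0,0,0,0,1]])

```text
clock: 9.95
tcp_pos: [0.5537, 0.0366, 0.1123]
tool_rot: [-0.0, 0.999, -0.054, 0.0]
contact_force: [-1.0, 0.6, -1.1]
gripper_width: -0.001
grip_force: 0.0
```

Emit:
carry_out(targets=[[0.5,0,0,0,0,0,1],[0.5,0,0,0,0,0,1]])

```text
clock: 10.15
tcp_pos: [0.5539, 0.0365, 0.1122]
tool_rot: [0.0, 0.999, -0.054, -0.0]
contact_force: [-2.4, 0.7, 0.8]
gripper_width: -0.002
grip_force: 0.0
```

Emit:
carry_out(targets=[[0,0,0,0,0,0,1],[0,0,0,0,0,0,1],[0,0,0,0,0,0,1],[-5,0,0,0,0,0,1],[-20,0,0,0,0,0,1]])

```text
clock: 10.65
tcp_pos: [0.5353, 0.0389, 0.1123]
tool_rot: [-0.0, 0.999, -0.054, 0.001]
contact_force: [-0.3, -0.5, -0.2]
gripper_width: -0.003
grip_force: 0.0
```

Emit:
carry_out(targets=[[-30,0,0,0,0,0,1],[-40,0,-30,0,0,0,1],[-40,0,-60,0,0,0,1],[-40,0,-100,0,0,0,1],[-40,0,-100,0,0,0,1]])

```text
clock: 11.15
tcp_pos: [0.4975, 0.0441, 0.218]
tool_rot: [-0.002, 0.999, -0.054, 0.005]
contact_force: [0.9, 0.9, 0.3]
gripper_width: -0.001
grip_force: 0.0
```

Emit:
carry_out(targets=[[-17,-44,0,0,0,-0.08,0],[-34,-88,0,0,0,-0.16,0],[-51,-132,10,0,0,-0.259,0],[-68,-176,20,0,0,-0.259,0],[-85,-222,40,0,0,-0.259,0]])

```text
clock: 11.65
tcp_pos: [0.4347, 0.2728, 0.1743]
tool_rot: [-0.001, 0.997, 0.075, 0.002]
contact_force: [0.9, 0.2, 0.6]
gripper_width: 0.849
grip_force: 0.0
```

```bash
python3 - <<'E'
from h import *
np.set_printoptions(precision=4,suppress=True)
s=manip.get_state();print(s['clock'],s['tcp_pos'],s['tool_rot'],s['contact_force'])
w=cam('wrist');pw={t:tip_of('wrist',t) for t in ['wedge_grip','wedge_nose']}
t_=cam('top');pt={t:tip_of('top',t) for t in ['wedge_grip','wedge_nose']}
sc=cam('scene');ps={t:tip_of('scene',t) for t in ['wedge_grip','wedge_nose']}
for c,P in((w,pw),(t_,pt),(sc,ps)):
  for k in P: print(k,[(np.round(d['position'],1).tolist(),round(d['confidence'],2),onz(c,d['position'],.034 if 'grip' in k else 0).round(4).tolist()) for d in P[k]])
im=w['im'].copy()
hsv=cv2.cvtColor(im,cv2.COLOR_RGB2HSV);m=cv2.inRange(hsv,(20,120,60),(35,255,255))
n,l,st,ce=cv2.connectedComponentsWithStats(m)
for i in range(1,n):
  if st[i,4]>300: print(st[i])
save(w,'w5.png',s=1.5)
E
```

```text
11.65 [0.4347 0.2728 0.1743] [-0.0014  0.9972  0.0753  0.0015] [0.9224 0.2068 0.5795]
wedge_grip [([258.4, 182.4], 0.78, [0.4323, 0.2709, 0.034]), ([151.3, 1.1], 0.57, [0.548, 0.3627, 0.034])]
wedge_nose [([68.3, 53.4], 0.87, [0.5062, 0.4364, 0.0]), ([258.3, 10.0], 0.61, [0.5603, 0.2905, -0.0]), ([256.2, 105.2], 0.19, [0.4888, 0.2813, 0.0])]
wedge_grip [([196.6, 240.3], 0.96, [0.441, 0.2798, 0.034]), ([161.9, 191.8], 0.71, [0.5514, 0.3655, 0.034])]
wedge_nose [([192.7, 188.0], 0.64, [0.5647, 0.2999, 0.0]), ([133.9, 211.5], 0.63, [0.5041, 0.4409, 0.0])]
wedge_grip [([269.0, 275.0], 0.75, [0.4307, 0.275, 0.034]), ([202.0, 275.1], 0.69, [0.5417, 0.3677, 0.034])]
wedge_nose [([221.2, 252.5], 0.81, [0.5649, 0.2866, 0.0]), ([193.0, 318.3], 0.76, [0.501, 0.4392, 0.0])]
[  57    0  125   73 4270]
[ 231    4   51  200 9013]
```

View pics/w5.png

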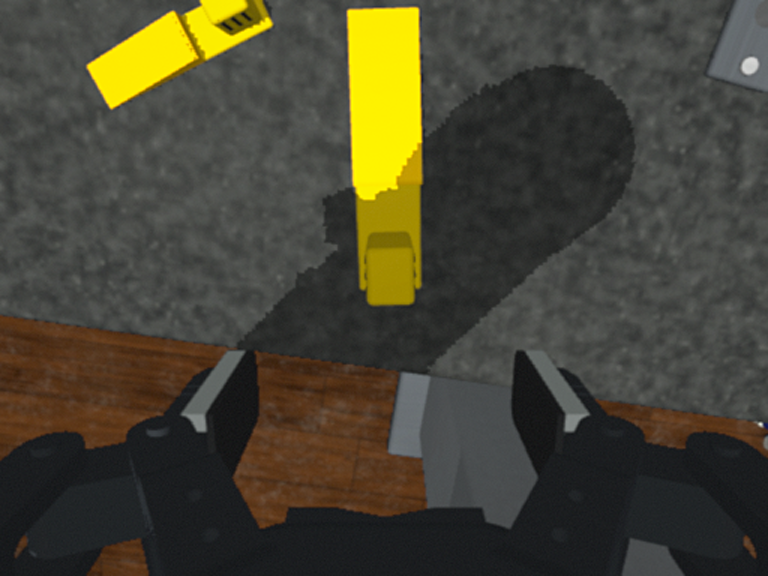

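Emit:
carry_out(targets=[[-2.5,1,40,0,0,0,0],[-2.5,1,80,0,0,0,0],[-2.5,1,115,0,0,0,0],[-2.5,1,128,0,0,0,0],[-2.5,1,135,0,0,0,0]])

```text
clock: 12.6
tcp_pos: [0.4325, 0.2676, 0.0372]
tool_rot: [0.001, 0.997, 0.074, -0.001]
contact_force: [0.4, -0.9, 0.3]
gripper_width: 0.998
grip_force: 0.0
```

Emit:
carry_out(targets=[[0,0,0,0,0,0,0.6],[0,0,0,0,0,0,0.7],[0,0,0,0,0,0,0.8],[0,0,0,0,0,0,1],[0,0,0,0,0,0,1]], force=25)

```text
clock: 13.1
tcp_pos: [0.433, 0.2696, 0.0394]
tool_rot: [-0.001, 0.997, 0.075, 0.001]
contact_force: [-1.3, -0.9, 6.2]
gripper_width: 0.281
grip_force: 24.8
```

Emit:
carry_out(targets=[[0,0,0,0,0,0,1],[0,0,0,0,0,0,1],[0,0,0,0,0,0,1],[0,0,0,0,0,0,1],[0,0,0,0,0,0,1]], force=30)

```text
clock: 13.6
tcp_pos: [0.433, 0.2696, 0.0394]
tool_rot: [-0.001, 0.997, 0.075, 0.001]
contact_force: [-0.8, -1.5, 7.4]
gripper_width: 0.278
grip_force: 28.8
```

Emit:
carry_out(targets=[[0,0,0,0,0,0,1],[0,0,-2,0,0,0,1],[0,0,-4,0,0,0,1],[0,0,-6,0,0,0,1],[0,0,-6,0,0,0,1]], force=60)

```text
clock: 14.1
tcp_pos: [0.4325, 0.269, 0.0446]
tool_rot: [-0.0, 0.997, 0.075, 0.0]
contact_force: [0.4, 0.5, -0.7]
gripper_width: 0.27
grip_force: 58.2
```

Emit:
carry_out(targets=[[0,0,-10,0,0,0,1],[0,0,-20,0,0,0,1],[0,0,-35,0,0,0,1],[0,0,-44,0,0,0,1],[0,0,-44,0,0,0,1]])

```text
clock: 14.6
tcp_pos: [0.4332, 0.2699, 0.0903]
tool_rot: [-0.001, 0.997, 0.075, 0.001]
contact_force: [0.3, -0.6, -0.6]
gripper_width: 0.273
grip_force: 58.2
```

Emit:
carry_out(targets=[[-10,30,0,0,0,0.06,1],[-20,65,0,0,0,0.12,1],[-28,100,0,0,0,0.18,1],[-36,140,0,0,0,0.258,1],[-44,175,0,0,0,0.258,1]])

```text
clock: 15.1
tcp_pos: [0.4144, 0.0877, 0.0882]
tool_rot: [0.0, 0.998, -0.055, -0.0]
contact_force: [0.2, -0.5, -2.0]
gripper_width: 0.275
grip_force: 58.3
```

```bash
python3 - <<'E'
from h import *
np.set_printoptions(precision=4,suppress=True)
s=manip.get_state();print(s['clock'],s['tcp_pos'],s['tool_rot'],s['contact_force'],s['gripper_width'])
w=cam('wrist');save(w,'w6.png',s=1.5)
for n in['wedge_nose','wedge_grip']:print([(np.round(d['position'],1).tolist(),round(d['confidence'],2)) for d in tip_of('wrist',n)])
E
```

```text
15.1 [0.4144 0.0877 0.0882] [ 0.0001  0.9985 -0.0551 -0.0002] [ 0.2151 -0.4531 -1.9649] 0.274619921331894
[]
[([257.5, 257.8], 0.71)]
```

View pics/w6.png

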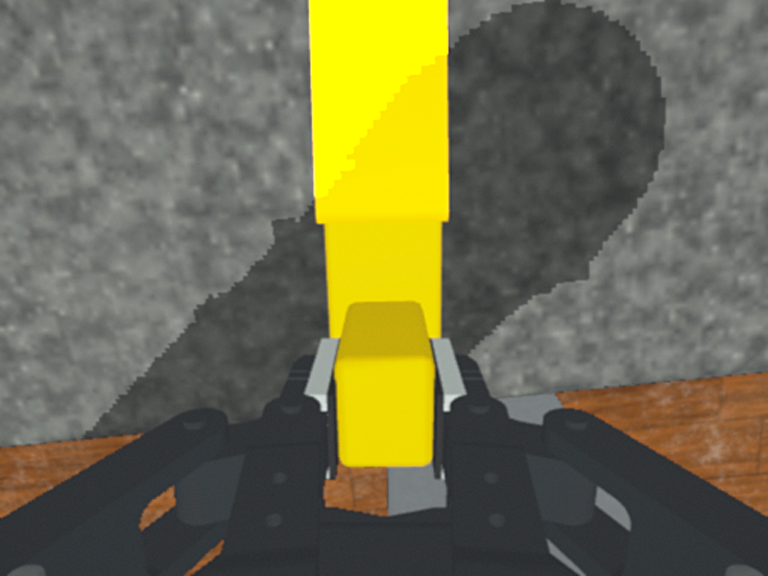

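Emit:
carry_out(targets=[[3,25,0,0,0,0,1],[6,50,0,0,0,0,1],[6,68,0,0,0,0,1],[6,68,20,0,0,0,1],[6,68,38,0,0,0,1]])

```text
clock: 15.75
tcp_pos: [0.4146, 0.0215, 0.0502]
tool_rot: [-0.001, 0.999, -0.054, 0.001]
contact_force: [0.9, 0.7, -1.1]
gripper_width: 0.27
grip_force: 58.9
```

Emit:
carry_out(targets=[[0,0,1,0,0,0,1],[0,0,2,0,0,0,1],[0,0,3,0,0,0,1],[0,0,4,0,0,0,1],[0,0,5,0,0,0,1]])

```text
clock: 16.25
tcp_pos: [0.4142, 0.0215, 0.0459]
tool_rot: [-0.0, 0.999, -0.054, 0.001]
contact_force: [1.0, 0.4, 0.2]
gripper_width: 0.271
grip_force: 58.8
```

Emit:
carry_out(targets=[[0,0,1,0,0,0,1],[0,0,2,0,0,0,1],[0,0,2,0,0,0,1]])

```text
clock: 16.55
tcp_pos: [0.4138, 0.0211, 0.0434]
tool_rot: [0.0, 0.999, -0.054, -0.0]
contact_force: [0.1, -0.5, -1.9]
gripper_width: 0.273
grip_force: 58.8
```

Emit:
carry_out(targets=[[0,0,1,0,0,0,1],[0,0,1,0,0,0,1]])

```text
clock: 16.75
tcp_pos: [0.4138, 0.0211, 0.0423]
tool_rot: [0.0, 0.999, -0.054, -0.0]
contact_force: [-0.9, -0.2, -1.2]
gripper_width: 0.273
grip_force: 58.8
```

Emit:
carry_out(targets=[[0,0,1,0,0,0,1],[0,0,1,0,0,0,1]])

```text
clock: 16.95
tcp_pos: [0.4137, 0.0211, 0.0413]
tool_rot: [0.0, 0.999, -0.054, -0.0]
contact_force: [-0.4, 1.0, -1.0]
gripper_width: 0.272
grip_force: 58.8
```

Emit:
carry_out(targets=[[0,0,1,0,0,0,1],[0,0,1,0,0,0,1]])

```text
clock: 17.15
tcp_pos: [0.4137, 0.0211, 0.0403]
tool_rot: [0.0, 0.999, -0.054, -0.0]
contact_force: [0.5, -0.9, -1.0]
gripper_width: 0.267
grip_force: 58.8
```

Emit:
carry_out(targets=[[0,0,1,0,0,0,1],[0,0,1,0,0,0,1]])

```text
clock: 17.35
tcp_pos: [0.4139, 0.0211, 0.0395]
tool_rot: [-0.0, 0.999, -0.054, 0.0]
contact_force: [-1.6, -1.2, 3.1]
gripper_width: 0.272
grip_force: 59.2
```

Emit:
carry_out(targets=[[0,0,0,0,0,0,0.5],[0,0,0,0,0,0,0.5],[0,0,0,0,0,0,0.5],[0,0,-2,0,0,0,0.5],[0,0,-2,0,0,0,0.5]])

```text
clock: 17.85
tcp_pos: [0.414, 0.0212, 0.0416]
tool_rot: [-0.0, 0.999, -0.054, 0.0]
contact_force: [-0.5, 0.1, 0.6]
gripper_width: 0.499
grip_force: 0.0
```

Emit:
carry_out(targets=[[0,0,0,0,0,0,0.6],[0,0,0,0,0,0,0.65],[0,0,0,0,0,0,0.7],[0,0,0,0,0,0,0.8],[0,0,0,0,0,0,1]], force=35)

```text
clock: 18.35
tcp_pos: [0.414, 0.0212, 0.0415]
tool_rot: [-0.0, 0.999, -0.054, 0.0]
contact_force: [0.3, -0.0, 3.1]
gripper_width: 0.276
grip_force: 34.3
```

Emit:
carry_out(targets=[[0,0,0,0,0,0,1],[0,0,0,0,0,0,1],[0,0,0,0,0,0,1]])

```text
clock: 18.65
tcp_pos: [0.414, 0.0212, 0.0415]
tool_rot: [-0.0, 0.999, -0.054, 0.0]
contact_force: [-1.3, 1.1, 3.5]
gripper_width: 0.277
grip_force: 34.5
```

```bash
python3 - <<'E'
from h import *
np.set_printoptions(precision=4,suppress=True)
s=manip.get_state();print(s['clock'],s['tcp_pos'],s['tool_rot'],s['contact_force'],s['gripper_width'])
w=cam('wrist');t=cam('top');sc=cam('scene')
A=cv2.resize(w['im'],(800,600));cv2.imwrite('pics/w7.png',A[:,:,::-1])
for n,c in(('wrist',w),('top',t),('scene',sc)):print(n,[(np.round(d['position'],1).tolist(),round(d['confidence'],2),onz(c,d['position'],0).round(4)) for d in tip_of(n,'wedge_nose')])
G=np.array([.5675,.0031]);gx=np.array([.994,-.108]);gy=np.array([.108,.994]);d=s['tcp_pos'][:2]-G;print(d@gx,d@gy)
E
```

```text
18.65 [0.414  0.0212 0.0415] [-0.0001  0.9986 -0.0538  0.0002] [-1.2657  1.0925  3.5198] 0.2772811360789637
wrist []
top [([135.6, 213.5], 0.8, array([0.4993, 0.4365, 0.    ])), ([309.2, 194.5], 0.73, array([0.5559, 0.0178, 0.    ]))]
scene [([295.6, 187.0], 0.91, array([0.5509, 0.0029, 0.    ])), ([191.9, 319.7], 0.61, array([0.5007, 0.4427, 0.    ]))]
-0.15456946526325113 0.0014140883877672961
```

View pics/w7.png

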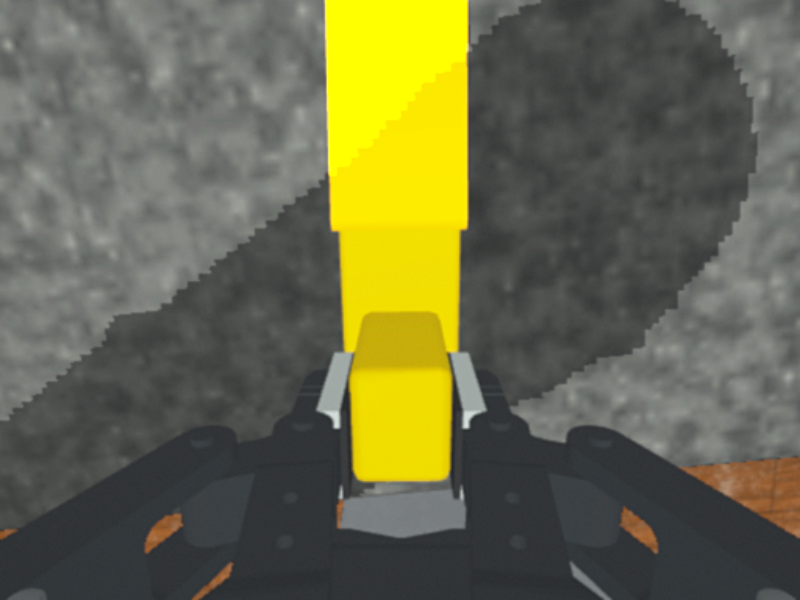

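Emit:
carry_out(targets=[[0,0,-0.5,0,0,0,1],[4,0,-0.5,0,0,0,1],[8,0,-0.5,0,0,0,1],[12,0,-0.5,0,0,0,1],[16,0,-0.5,0,0,0,1]])

```text
clock: 19.45
tcp_pos: [0.4301, 0.0193, 0.0418]
tool_rot: [0.0, 0.999, -0.054, -0.0]
contact_force: [0.3, -0.6, -1.2]
gripper_width: 0.275
grip_force: 34.1
```

Emit:
carry_out(targets=[[3,0,0,0,0,0,1],[6,0,0,0,0,0,1],[9,0,0,0,0,0,1],[12,0,0,0,0,0,1]])

```text
clock: 19.85
tcp_pos: [0.4419, 0.0181, 0.0419]
tool_rot: [0.0, 0.999, -0.054, -0.0]
contact_force: [0.3, 0.0, -1.8]
gripper_width: 0.274
grip_force: 34.1
```

Emit:
carry_out(targets=[[2,0,0,0,0,0,1],[4,0,0,0,0,0,1],[6,0,0,0,0,0,1]])

```text
clock: 20.15
tcp_pos: [0.4477, 0.0174, 0.0419]
tool_rot: [0.0, 0.999, -0.054, -0.0]
contact_force: [-0.2, -0.0, -0.1]
gripper_width: 0.276
grip_force: 34.1
```

Emit:
carry_out(targets=[[0,0,0.3,0,0,0,1],[0,0,0.3,0,0,0,1]])

```text
clock: 20.35
tcp_pos: [0.4476, 0.0175, 0.0416]
tool_rot: [-0.0, 0.999, -0.054, 0.0]
contact_force: [-0.3, 0.6, -0.4]
gripper_width: 0.276
grip_force: 34.1
```

Emit:
carry_out(targets=[[1,0,0,0,0,0,1],[2,0,0,0,0,0,1],[3,0,0,0,0,0,1]])

```text
clock: 20.65
tcp_pos: [0.4507, 0.0171, 0.0417]
tool_rot: [0.0, 0.999, -0.054, 0.0]
contact_force: [0.0, 0.1, -1.2]
gripper_width: 0.279
grip_force: 34.1
```

Emit:
carry_out(targets=[[1,0,0,0,0,0,1],[2,0,0,0,0,0,1],[2,0,0,0,0,0,1]])

```text
clock: 20.95
tcp_pos: [0.4527, 0.0169, 0.0416]
tool_rot: [-0.0, 0.999, -0.054, 0.0]
contact_force: [0.4, -0.7, -1.7]
gripper_width: 0.271
grip_force: 34.1
```

Emit:
carry_out(targets=[[1,0,0,0,0,0,1],[2,0,0,0,0,0,1],[2,0,0,0,0,0,1]])

```text
clock: 21.25
tcp_pos: [0.4547, 0.0167, 0.0416]
tool_rot: [-0.0, 0.999, -0.054, 0.0]
contact_force: [0.3, -0.5, -0.8]
gripper_width: 0.276
grip_force: 34.1
```

Emit:
carry_out(targets=[[0,0,0.4,0,0,0,1],[0,0,0.4,0,0,0,1]])

```text
clock: 21.45
tcp_pos: [0.4547, 0.0167, 0.0415]
tool_rot: [-0.0, 0.999, -0.054, 0.0]
contact_force: [-1.1, -0.1, 4.2]
gripper_width: 0.278
grip_force: 34.7
```

Emit:
carry_out(targets=[[1,0,0,0,0,0,1],[2,0,0,0,0,0,1],[2,0,0,0,0,0,1]])

```text
clock: 21.75
tcp_pos: [0.4562, 0.0163, 0.0415]
tool_rot: [0.0, 0.999, -0.054, -0.0]
contact_force: [-3.4, 0.3, 7.9]
gripper_width: 0.275
grip_force: 35.3
```

Emit:
carry_out(targets=[[1,0,0,0,0,0,1],[2,0,0,0,0,0,1],[2,0,0,0,0,0,1]])

```text
clock: 22.05
tcp_pos: [0.4581, 0.0161, 0.0415]
tool_rot: [0.0, 0.999, -0.054, -0.0]
contact_force: [-3.4, 0.0, 8.1]
gripper_width: 0.28
grip_force: 35.2
```

Emit:
carry_out(targets=[[1,0,0,0,0,0,1],[2,0,0,0,0,0,1],[2,0,0,0,0,0,1]])

```text
clock: 22.35
tcp_pos: [0.4601, 0.0158, 0.0415]
tool_rot: [0.0, 0.999, -0.054, -0.0]
contact_force: [-5.0, -0.2, 8.2]
gripper_width: 0.276
grip_force: 35.2
```

Emit:
carry_out(targets=[[0,0,-0.3,0,0,0,1],[0,0,-0.3,0,0,0,1]])

```text
clock: 22.55
tcp_pos: [0.4605, 0.0161, 0.0415]
tool_rot: [-0.0, 0.999, -0.054, 0.0]
contact_force: [-1.3, 0.5, 2.3]
gripper_width: 0.271
grip_force: 34.5
```

Emit:
carry_out(targets=[[1,0,0,0,0,0,1],[1,0,0,0,0,0,1]])

```text
clock: 22.75
tcp_pos: [0.4616, 0.0159, 0.0415]
tool_rot: [0.0, 0.999, -0.054, -0.0]
contact_force: [-1.6, -0.1, 2.1]
gripper_width: 0.274
grip_force: 34.6
```

Emit:
carry_out(targets=[[1,0,0,0,0,0,1],[1,0,0,0,0,0,1]])

```text
clock: 22.95
tcp_pos: [0.4626, 0.0158, 0.0415]
tool_rot: [0.0, 0.999, -0.054, -0.0]
contact_force: [-2.3, -0.6, 2.6]
gripper_width: 0.275
grip_force: 34.6
```

Emit:
carry_out(targets=[[1,0,0,0,0,0,1],[1,0,0,0,0,0,1]])

```text
clock: 23.15
tcp_pos: [0.4636, 0.0157, 0.0415]
tool_rot: [0.0, 0.999, -0.054, 0.0]
contact_force: [-2.2, 0.2, 2.7]
gripper_width: 0.273
grip_force: 34.6
```

Emit:
carry_out(targets=[[1,0,0,0,0,0,1],[2,0,0,0,0,0,1],[2,0,0,0,0,0,1]])

```text
clock: 23.45
tcp_pos: [0.4657, 0.0155, 0.0415]
tool_rot: [0.0, 0.999, -0.054, 0.0]
contact_force: [-1.3, -0.3, 4.5]
gripper_width: 0.278
grip_force: 34.7
```

Emit:
carry_out(targets=[[1,0,0,0,0,0,1],[2,0,0,0,0,0,1],[2,0,0,0,0,0,1]])

```text
clock: 23.75
tcp_pos: [0.4676, 0.0153, 0.0415]
tool_rot: [0.0, 0.999, -0.054, 0.0]
contact_force: [-1.5, -1.0, 4.5]
gripper_width: 0.28
grip_force: 34.7
```

Emit:
carry_out(targets=[[1,0,0,0,0,0,1],[2,0,0,0,0,0,1],[2,0,0,0,0,0,1]])

```text
clock: 24.05
tcp_pos: [0.4695, 0.0151, 0.0415]
tool_rot: [0.0, 0.999, -0.054, 0.0]
contact_force: [-2.1, 0.0, 4.8]
gripper_width: 0.273
grip_force: 34.7
```

Emit:
carry_out(targets=[[1,0,0,0,0,0,1],[2,0,0,0,0,0,1],[2,0,0,0,0,0,1]])

```text
clock: 24.35
tcp_pos: [0.4715, 0.0149, 0.0415]
tool_rot: [0.0, 0.999, -0.054, 0.0]
contact_force: [-1.7, -0.8, 4.8]
gripper_width: 0.272
grip_force: 34.7
```

Emit:
carry_out(targets=[[1,0,0,0,0,0,1],[1,0,0,0,0,0,1]])

```text
clock: 24.55
tcp_pos: [0.4725, 0.0147, 0.0415]
tool_rot: [0.0, 0.999, -0.054, -0.0]
contact_force: [-2.9, -0.1, 5.3]
gripper_width: 0.272
grip_force: 34.7
```

Emit:
carry_out(targets=[[1,0,-0.15,0,0,0,1],[2,0,-0.15,0,0,0,1],[2,0,-0.15,0,0,0,1]])

```text
clock: 24.85
tcp_pos: [0.4748, 0.0147, 0.0416]
tool_rot: [-0.0, 0.999, -0.054, 0.0]
contact_force: [-0.5, -0.6, -0.3]
gripper_width: 0.276
grip_force: 34.2
```

Emit:
carry_out(targets=[[1,0,0,0,0,0,1],[2,0,0,0,0,0,1],[2,0,0,0,0,0,1]])

```text
clock: 25.15
tcp_pos: [0.4766, 0.0144, 0.0416]
tool_rot: [-0.0, 0.999, -0.054, 0.0]
contact_force: [1.2, 0.1, -1.1]
gripper_width: 0.277
grip_force: 34.1
```

Emit:
carry_out(targets=[[1,0,0,0,0,0,1],[1,0,0,0,0,0,1]])

```text
clock: 25.35
tcp_pos: [0.4772, 0.0141, 0.0416]
tool_rot: [0.0, 0.999, -0.054, -0.0]
contact_force: [-1.4, 0.5, -0.5]
gripper_width: 0.279
grip_force: 34.3
```

Emit:
carry_out(targets=[[1,0,0.08,0,0,0,1],[1,0,0.08,0,0,0,1]])

```text
clock: 25.55
tcp_pos: [0.4779, 0.0139, 0.0415]
tool_rot: [0.0, 0.999, -0.054, -0.001]
contact_force: [-5.1, 0.5, 2.7]
gripper_width: 0.276
grip_force: 34.9
```

Emit:
carry_out(targets=[[1,0,0,0,0,0,1],[1,0,0,0,0,0,1]])

```text
clock: 25.75
tcp_pos: [0.4786, 0.0137, 0.0415]
tool_rot: [0.0, 0.999, -0.054, -0.001]
contact_force: [-6.3, 0.4, 4.8]
gripper_width: 0.277
grip_force: 35.1
```

Emit:
carry_out(targets=[[1,0,0,0,0,0,1],[1,0,0,0,0,0,1]])

```text
clock: 25.95
tcp_pos: [0.4792, 0.0136, 0.0415]
tool_rot: [0.0, 0.999, -0.054, -0.001]
contact_force: [-7.5, 2.8, 6.9]
gripper_width: 0.273
grip_force: 35.6
```

Emit:
carry_out(targets=[[0.7,0,-0.15,0,0,0,1],[0.7,0,-0.15,0,0,0,1]])

```text
clock: 26.15
tcp_pos: [0.4796, 0.0134, 0.0416]
tool_rot: [0.0, 0.999, -0.054, -0.001]
contact_force: [-8.8, 1.9, 6.2]
gripper_width: 0.279
grip_force: 35.5
```

Emit:
carry_out(targets=[[0.7,0,0,0,0,0,1],[0.7,0,0,0,0,0,1]])

```text
clock: 26.35
tcp_pos: [0.48, 0.0133, 0.0416]
tool_rot: [0.0, 0.999, -0.054, -0.002]
contact_force: [-9.2, 2.0, 7.7]
gripper_width: 0.279
grip_force: 35.8
```

Emit:
carry_out(targets=[[0,0,-0.3,0,0,0,1],[0,0,-0.3,0,0,0,1]])

```text
clock: 26.55
tcp_pos: [0.48, 0.0133, 0.0415]
tool_rot: [0.0, 0.999, -0.054, -0.002]
contact_force: [-7.6, 2.0, 3.6]
gripper_width: 0.273
grip_force: 35.2
```

Emit:
carry_out(targets=[[0.7,0,0,0,0,0,1],[0.7,0,0,0,0,0,1]])

```text
clock: 26.75
tcp_pos: [0.4805, 0.0132, 0.0416]
tool_rot: [0.0, 0.999, -0.054, -0.002]
contact_force: [-9.1, 2.0, 4.8]
gripper_width: 0.275
grip_force: 35.5
```

Emit:
carry_out(targets=[[0.7,0,-0.15,0,0,0,1],[0.7,0,-0.15,0,0,0,1]])

```text
clock: 26.95
tcp_pos: [0.4809, 0.013, 0.0416]
tool_rot: [0.001, 0.999, -0.054, -0.002]
contact_force: [-9.4, 2.0, 3.7]
gripper_width: 0.275
grip_force: 35.4
```

Emit:
carry_out(targets=[[0.7,0,-0.1,0,0,0,1],[0.7,0,-0.1,0,0,0,1]])

```text
clock: 27.15
tcp_pos: [0.4813, 0.0129, 0.0416]
tool_rot: [0.001, 0.999, -0.054, -0.002]
contact_force: [-9.2, 1.9, 3.0]
gripper_width: 0.274
grip_force: 35.5
```

Emit:
carry_out(targets=[[0.7,0,-0.05,0,0,0,1],[0.7,0,-0.05,0,0,0,1]])

```text
clock: 27.35
tcp_pos: [0.4818, 0.0127, 0.0416]
tool_rot: [0.001, 0.999, -0.054, -0.002]
contact_force: [-11.1, 2.5, 3.9]
gripper_width: 0.278
grip_force: 35.7
```

Emit:
carry_out(targets=[[0.7,0,-0.1,0,0,0,1],[0.7,0,-0.1,0,0,0,1]])

```text
clock: 27.55
tcp_pos: [0.4822, 0.0126, 0.0416]
tool_rot: [0.001, 0.999, -0.054, -0.003]
contact_force: [-11.2, 2.8, 3.3]
gripper_width: 0.273
grip_force: 35.8
```

Emit:
carry_out(targets=[[0.6,0,-0.05,0,0,0,1],[0.6,0,-0.05,0,0,0,1]])

```text
clock: 27.75
tcp_pos: [0.4826, 0.0125, 0.0416]
tool_rot: [0.001, 0.999, -0.054, -0.003]
contact_force: [-11.6, 2.8, 5.1]
gripper_width: 0.272
grip_force: 35.9
```

Emit:
carry_out(targets=[[-0.7,0,0,0,0,0,1],[-1.3,0,0,0,0,0,1]])

```text
clock: 27.95
tcp_pos: [0.4826, 0.0128, 0.0417]
tool_rot: [0.001, 0.999, -0.054, -0.002]
contact_force: [-4.4, -0.7, -1.2]
gripper_width: 0.277
grip_force: 34.1
```

Emit:
carry_out(targets=[[-0.7,0,0.1,0,0,0,1],[-0.7,0,0.1,0,0,0,0.7],[-0.7,0,0.1,0,0,0,0.6],[-0.7,0,0.1,0,0,0,0.4],[-0.7,0,0.1,0,0,0,0.2]])

```text
clock: 28.45
tcp_pos: [0.4846, 0.0138, 0.0427]
tool_rot: [-0.0, 0.999, -0.054, 0.001]
contact_force: [-0.5, 0.4, -0.4]
gripper_width: 0.723
grip_force: 0.0
```

Emit:
carry_out(targets=[[0,0,0,0,0,0,0.1],[0,0,-10,0,0,0,0.1],[0,0,-30,0,0,0,0.1],[0,0,-60,0,0,0,0.1],[0,0,-90,0,0,0,0.1]])

```text
clock: 28.95
tcp_pos: [0.4837, 0.0134, 0.1339]
tool_rot: [0.0, 0.999, -0.054, -0.0]
contact_force: [1.0, 0.7, -0.2]
gripper_width: 0.898
grip_force: 0.0
```

Emit:
carry_out(targets=[[0,-30,-30,0,0,0,0.1],[0,-70,-60,0,0,0,0.1],[0,-110,-80,0,0,0,0.1],[0,-150,-90,0,0,0,0.1],[0,-190,-90,0,0,0,0.1]])

```text
clock: 29.45
tcp_pos: [0.505, 0.2045, 0.2257]
tool_rot: [-0.002, 0.999, -0.054, 0.002]
contact_force: [0.3, 0.5, -0.6]
gripper_width: 0.897
grip_force: 0.0
```

Emit:
carry_out(targets=[[0,-40,0,0,0,0,0.1],[0,-70,0,0,0,0,0.1],[0,-70,0,0,0,0,0.1]])

```text
clock: 29.75
tcp_pos: [0.5121, 0.2753, 0.2228]
tool_rot: [-0.0, 0.999, -0.053, 0.0]
contact_force: [-1.1, -0.3, -1.1]
gripper_width: 0.899
grip_force: 0.0
```

```bash
python3 - <<'E'
from h import *
np.set_printoptions(precision=4,suppress=True)
s=manip.get_state();print(s['clock'],s['tcp_pos'],s['contact_force'])
t=cam('top');sc=cam('scene')
G=np.array([.5675,.0031]);gx=np.array([.994,-.108]);gy=np.array([.108,.994])
for n,c in(('top',t),('scene',sc)):
  for k,z in(('wedge_grip',.034),('wedge_nose',0),('beaker',0)):
    for d in tip_of(n,k):
      p=onz(c,d['position'],z);print(n,k,round(d['confidence'],2),p.round(3),((p[:2]-G)@gx).round(4),((p[:2]-G)@gy).round(4))
A=cv2.resize(t['im'][130:260,250:400],(400,347),interpolation=cv2.INTER_CUBIC)
B=cv2.resize(sc['im'][110:240,230:380],(400,347),interpolation=cv2.INTER_CUBIC)
cv2.imwrite('pics/f.png',np.hstack([A,B])[:,:,::-1])
E
```

```text
29.75 [0.5121 0.2753 0.2228] [-1.0867 -0.2912 -1.0923]
top wedge_grip 0.97 [0.494 0.016 0.034] -0.0745 0.0045
top wedge_nose 0.94 [0.614 0.006 0.   ] 0.0462 0.0079
top beaker 0.52 [0.672 0.017 0.   ] 0.1022 0.0248
scene wedge_grip 0.67 [0.517 0.037 0.034] -0.0536 0.0281
scene wedge_grip 0.63 [0.486 0.012 0.034] -0.0815 -0.0003
scene wedge_grip 0.63 [0.548 0.369 0.034] -0.0593 0.3617
scene wedge_nose 0.72 [0.498 0.441 0.   ] -0.1166 0.4279
```

View pics/f.png

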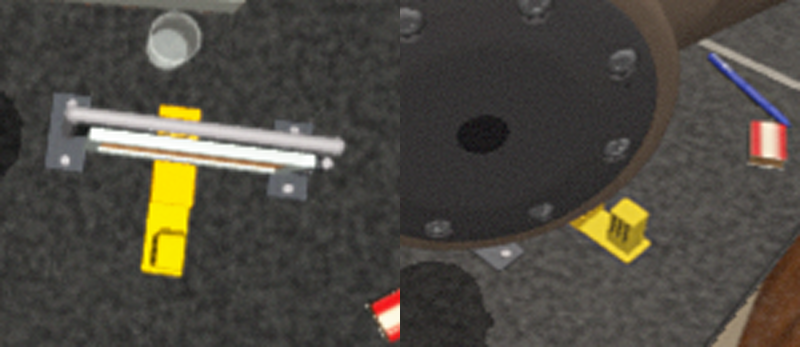

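```bash
python3 -c "
from h import *
print(order.close_job())"
```

```text
the job is handed in; nothing more can be done
None
```

I shut the shield against its stops, pushed the larger wedge nose first under the strip until it resisted with about 11.5 N, let go, and handed the job in at about 30 s; the last overhead picture showed the wedge in place and the beaker unmoved, but the hand-in returned no verdict and the load left on the strip, about 9 N, is my estimate.

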